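Slide the heat sink into the corner of the bench stop

TASK

Push the large finned heat sink along the bench top until one long side lies flush against the straight rail and its end butts against the steel stop block, in the corner between them. Only push it: do not lift or tip it. Leave every other part where it is, and finish clear of everything.

Things in the scene. Friction and masses are not known exactly. Their poses are not given: they have to be found in the camera images.
- heatsink: large bare aluminium heat sink, loose, a solid block to the touch: 90 mm (own x) by 140 mm (own y, along its fins) by 40 mm high, 0.4 to 0.8 kg; sliding it takes up to 14 N. Origin: centre of its underside, z up. Either way round is right. It starts on the robot's side of the rail, clear of it, askew by up to 0.35 rad (own x near the rail's x), between stop block and choke.
- rail: straight aluminium bar bolted to the bench, fixed: 25 mm (own x) by 500 mm (own y, its length) by 30 mm high, with four screw heads on top. Origin: centre of its underside; z up. The face towards the robot is at own x = -12.5 mm; own x points away from the robot, within 0.3 rad of world x.
- stop: steel stop block bolted to the bench, fixed: 60 mm (own x) by 30 mm (own y) by 35 mm high. It stands against the rail's robot-side face, its axes parallel to the rail's, 200 mm from the rail's middle, on either side (own y of the rail + or -; varies). Origin: centre of its underside. The heat sink butts against its face towards the rail's middle, 15 mm from the origin.
- choke: copper-wound round choke, loose, 45 mm across and 25 mm high, lying flat in front of the rail 200 mm from its middle, at the other end from the stop block. Origin: centre of its underside. Leave it where it is.
- small_sink: small finned heat sink, loose, 40 x 60 x 30 mm high, nearer to the robot than the rail, off its left end. Origin: centre of its underside. Leave it where it is.
- screwdriver: screwdriver, loose, 180 mm long (along own x, handle to -x) and about 30 mm thick, lying roughly at right angles to the rail, handle away from the robot, nearer to the robot than the rail, off its right end. Origin: near its middle, underside. Leave it where it is.
- capacitor: black capacitor can, loose, 35 mm across and 50 mm high, standing beyond the rail. Origin: centre of its underside. Leave it where it is.
- fan: square black cooling fan, loose, 80 x 80 x 25 mm high, lying flat beyond the rail. Origin: centre of its underside. Leave it where it is.
- tape_roll: roll of yellow tape, loose, 90 mm across and 45 mm high, lying flat beyond the rail. Origin: centre of its underside. Leave it where it is.

How it is judged:
At the end, for the whole second after the job is handed in: The heat sink lies flat and at rest with a long side within 4 mm of the rail's robot-side face, parallel to it within 0.035 rad (2 degrees), and its end within 4 mm of the stop block's face towards the rail's middle (x of heatsink in the frame of rail between -0.0615 and -0.05 m and y of heatsink in the frame of rail between -0.16 and 0.16 m and y of heatsink in the frame of stop between -0.089 and 0.089 m and angle between the y axis of heatsink and the y axis of rail, either way round below 0.035 rad and angle between heatsink's own z axis and vertical below 0.05 rad and height (world z) of heatsink below 0.004 m and linear speed of heatsink below 0.01 m/s and angular speed of heatsink below 0.05 rad/s); the robot touches nothing.
It fails at once if the heat sink is lifted off the bench or tipped up (height (world z) of heatsink above 0.008 m or angle between heatsink's own z axis and vertical above 0.15 rad).
It fails at once if one of the other loose parts is shifted by more than 20 mm or the capacitor is knocked over (distance of any of choke, small_sink, screwdriver, capacitor, fan, tape_roll from where it was at the start of the episode above 0.02 m or angle between capacitor's own z axis and vertical above 0.5 rad).
It also fails if it takes over 42 s, if anything falls off the work surface, if the arm or the gripper's body presses on something with over 40 N, if the wrist force passes 120 N, or if a joint passes its speed limit or range.

ROBOT

A 6-joint arm with a two-finger parallel gripper is mounted at the origin on the work surface. World frame = base frame: x ahead of the robot, y to its left, z up, the work surface at z = 0. Lengths are in m, angles in rad, forces in N, time in s.
With the tool pointing down it reaches from about 0.35 to 0.975 m from the base axis. Payload 17.4 kg.
Tool frame: the origin (TCP) lies midway between the tips of the shut fingers; the grasp point (between the pads) lies 19 mm behind it (grip_depth is the distance from the TCP to the grasp point, in m); z points along the fingers, y is the line along which they close (so a half turn about z gives the same grasp; the last joint's range is limited). The gripper opens to 85 mm and grips with 20 to 120 N. Pads are 22 mm wide; open, the fingers measure 114 mm over their backs; the gripper's body (76 mm by 85 mm) begins 54 mm behind the grasp point. The pads swing forward as they close: fully open they stand 13 mm farther back than shut.
Start: joints at [1.219, 0.116, 1.442, -0, 1.584, -0.038], TCP at [0.208, 0.642, 0.231] pointing down, gripper open.
Joint ranges: [-2.83, 2.83], [-0.83, 2.19], [0.07, 2.5], [-1.14, 4.28], [0.01, 3], [-2.97, 2.97]. Speed limits (rad/s): [1.89, 1.89, 2.22, 3.14, 3.14, 3.14].

INTERFACE

Orientations are given as [roll, pitch, yaw] about the fixed x, y, z axes, in that order (R = Rz(yaw) Ry(pitch) Rx(roll)).
In Python, from station import * gives the robot as it stands. The module is installed in compiled form; this text tells all that it offers.
- The arm moves only by the shell command python3 -m pendant 'ROWS'. ROWS is JSON, a list of rows, each a list of 7 numbers: the opening in per cent of the stroke, from 0 (shut) to 100 (fully open), then the shift along the tool's x, y, z in cm, then the turn, a rotation vector about the tool's x, y, z in degrees. A call has 1 to 10 rows; each row shifts and turns the commanded pose from where the row before left it, along the tool's axes as they then stand; what a row does not reach is not made up. A row lasts 1/8 s, in which the tool goes at most 62.5 mm and 10.7 degrees, less where a joint would pass 70% of its speed; a pose out of reach is approached as far as the arm can. A call is refused whole if a number of a shift passes 6.25 or a number of a turn 10.7, either way. A call with a gripper value outside its range is refused whole. The fingers move at their own pace and stop on an object; the grip force is fixed at half the most. Time passes only in rows, so rows that do not move let the fingers close. It gives the time, the measured TCP pose, the force, the opening and the grip force at its end, in the units of the state.
- observe(): the state, without advancing time (a new reading comes with each control period).
- grab_frame(name): name is "scene" or "top" or "wrist"; returns a dict with "image" (480x640x3 uint8, red, green, blue), "vertical_fov" (degrees; the focal length in pixels is half the picture's height over the tangent of half this angle, whatever the lens; pixels are square), "cx", "cy" (the principal point, pixels), "k1" (the pictures are not rectified: a ray, as slopes to the right and down, at radius r is drawn at 1 + k1 r^2 times it, then the intrinsics apply), "R" (3x3) and "t" (3): a world point X has camera coordinates R X + t. Camera axes: x right, y down, z forward; pixel columns grow to the right and rows downward; lengths in m; the calibration is good to about 2 mm. A picture is of the moment at which its call begins. There is no depth.
- hand_in(): hands the job in; it is judged then, once.
The state is a dict: "time": time; "qpos": joint angles; "joint_vel": joint speeds; "tau": joint torques, N m; "tool_pos": TCP position; "tcp_rot": TCP orientation; "wrist_force": force on the tool from outside, world axes, zero at the start; "wrist_torque": the same for the moment, N m; "gripper_width": finger opening in m; "grip_force": force on a finger pad.
Only numpy, scipy, OpenCV 4.12 (cv2) and the standard library are available. Lean on these libraries where they do the work, as an engineer would, in place of code of your own. Each camera call takes 0.05 s, during which the arm holds its last target. There are 200 camera calls.

## Working session

There is one attempt and no reset: what is moved stays moved. The work goes in short steps, Python scripts to look and compute and a shell command to move; the robot and the scene stay as the last step left them, time stands still between calls to the robot, and variables do not carry over. Pictures are saved under pics/ and viewed, at most 10 in all, crops included, and the job is handed in when it is done.

```bash
mkdir -p pics; cat > h.py <<'E'
import numpy as np, cv2
from station import *
def grab(name,fn=None):
    f=grab_frame(name)
    if fn: cv2.imwrite(fn,cv2.cvtColor(f["image"],cv2.COLOR_RGB2BGR))
    np.savez('%s.npz'%name,**f); return f
def KD(f):
    F=240/np.tan(np.radians(float(f["vertical_fov"]))/2)
    return np.array([[F,0,f["cx"]],[0,F,f["cy"]],[0,0,1]],float),np.array([float(f["k1"]),0,0,0])
def px2w(f,uv,z):
    K,D=KD(f); n=cv2.undistortPoints(np.array(uv,float).reshape(-1,1,2),K,D).reshape(-1,2)
    R,t=f["R"],f["t"]; c=-R.T@t; d=np.c_[n,np.ones(len(n))]@R
    return c+d*((z-c[2])/d[:,2])[:,None]
def w2px(f,X):
    K,D=KD(f); return cv2.projectPoints(np.array(X,float),cv2.Rodrigues(f["R"])[0],f["t"],K,D)[0].reshape(-1,2)
E
python3 -c "
from h import *
for n in ['top','scene']:
    f=grab(n,'pics/%s0.png'%n); print(n,f['vertical_fov'],f['k1'],-f['R'].T@f['t'])
s=observe();print(s['time'],s['tool_pos'],s['tcp_rot'],s['wrist_force'])"
```

```text
top 46.1288655755594 -0.14970681988057125 [ 0.42854324 -0.02433683  0.98892957]
scene 45.646307180356274 -0.13336882099435843 [ 1.01153572 -0.43533651  0.76755526]
0.1 [0.20831993 0.64187074 0.2306315 ] [-3.14055152e+00 -6.40614524e-05  2.82775700e+00] [-0.15542035  0.73670601  0.36474387]
```

View pics/top0.png

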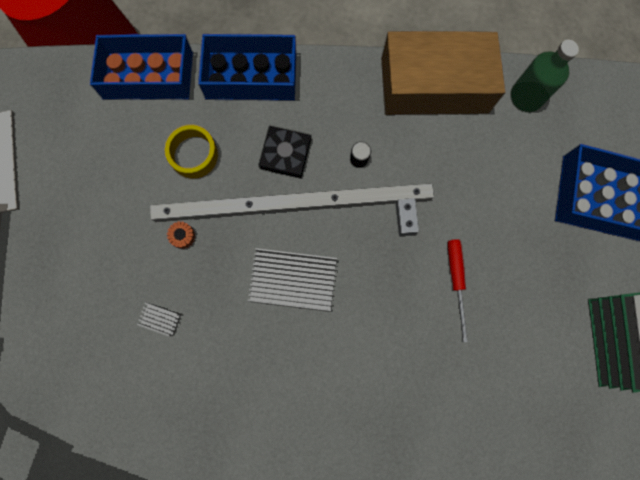

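View pics/scene0.png

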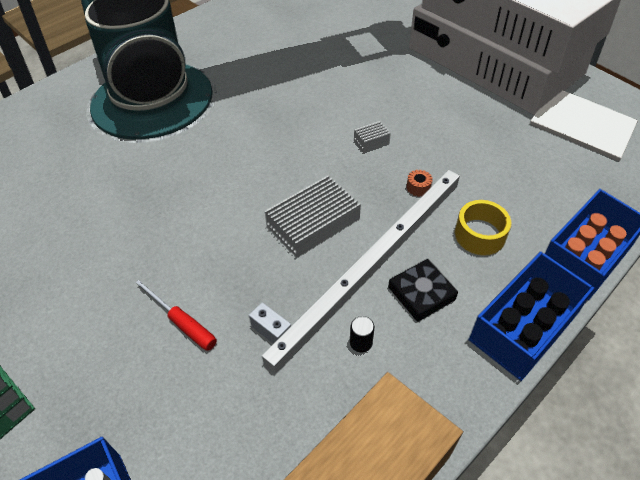

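The top view shows the rail running from (151,212) to (432,191), with the stop at its right end (408,216) and the choke at (180,235). The heat sink's top corners are at about (255,250), (338,258), (331,310) and (249,300).

```bash
python3 -c "
from h import *
f=np.load('top.npz')
sc=px2w(f,[(167,211),(249,204),(335,198),(416.5,191.5)],.031);print(sc)
d=sc[0]-sc[3];print('rail yaw',np.arctan2(-d[0],d[1]),sc.mean(0))
print('rail ends',px2w(f,[(151,206),(151,219),(432,185),(433,198)],.03))
print('stop top',px2w(f,[(399,200),(415,199),(417,233),(401,235)],.035))
hs=px2w(f,[(255,250),(338,257),(331,310),(249,300)],.04);print(hs,hs.mean(0))
for a,b in [(0,1),(3,2)]:
  e=hs[a]-hs[b];print(np.linalg.norm(e),np.arctan2(-e[0],e[1]))
print('choke',px2w(f,[(180,235)],.02))
im=f['image'];g=cv2.cvtColor(im,cv2.COLOR_RGB2BGR)[170:320,140:440]
cv2.imwrite('pics/c1.png',cv2.resize(g,(800,400),interpolation=cv2.INTER_CUBIC))
"
```

```text
[[ 0.63163441  0.23173544  0.031     ]
 [ 0.64686799  0.08767084  0.031     ]
 [ 0.66073134 -0.06216294  0.031     ]
 [ 0.67588694 -0.20576407  0.031     ]]
rail yaw 0.10080589225324789 [0.65378017 0.01286982 0.031     ]
rail ends [[ 0.64033329  0.26140823  0.03      ]
 [ 0.61699418  0.25967345  0.03      ]
 [ 0.68874227 -0.23393361  0.03      ]
 [ 0.66509531 -0.23521194  0.03      ]]
stop top [[ 0.65877158 -0.17389708  0.035     ]
 [ 0.66125771 -0.20214089  0.035     ]
 [ 0.60090329 -0.20484141  0.035     ]
 [ 0.59681312 -0.1768932   0.035     ]]
[[ 0.56480801  0.07313249  0.04      ]
 [ 0.55576225 -0.06827094  0.04      ]
 [ 0.46598221 -0.05775325  0.04      ]
 [ 0.47974178  0.08019922  0.04      ]] [0.51657356 0.00682688 0.04      ]
0.14169246922303064 -0.06388424347433237
0.13863697196189045 -0.09941258559611207
choke [[0.59132475 0.20851969 0.02      ]]
```

View pics/c1.png

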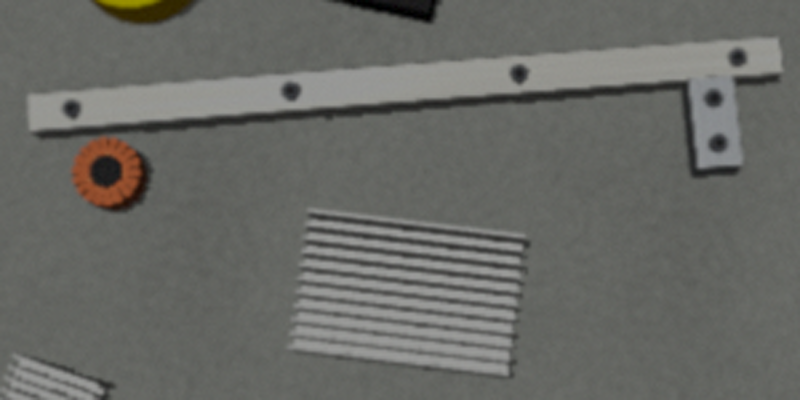

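```bash
python3 -m pendant '[[60,-4.43,-4.01,1.2,0,0,0],[60,-4.43,-4.01,1.2,0,0,0],[60,-4.43,-4.01,1.2,0,0,0],[60,-4.43,-4.01,1.2,0,0,0],[60,-4.43,-4.01,1.2,0,0,0],[60,-4.43,-4.01,1.2,0,0,0],[60,-4.43,-4.01,1.2,0,0,0],[60,-4.43,-4.01,1.2,0,0,0],[60,-4.43,-4.01,1.2,0,0,0],[60,-4.42,-4.03,1.2,0,0,0]]'
python3 -m pendant '[[60,0,0,0,0,0,9.5],[60,0,0,0,0,0,9.5],[60,0,0,0,0,0,9.5],[60,0,0,0,0,0,9.5],[60,0,0,0,0,0,9.5],[60,0,0,0,0,0,9.5],[60,0,0,0,0,0,9.3],[60,0,0,0,0,0,0]]'
cat > p.py <<'E'
from h import *
O=np.array([.6538,.0129]);a=.1008
s=observe();R=np.array([[np.cos(a),np.sin(a)],[-np.sin(a),np.cos(a)]])
p=s['tool_pos'];print('t',s['time'],'rail xy',R@(p[:2]-O),'z',p[2],'yaw-rail',s['tcp_rot'][2]-a,'rp',s['tcp_rot'][:2],'F rail',R@s['wrist_force'][:2],s['wrist_force'][2],'w',s['gripper_width'])
E
python3 p.py
```

```text
time: 1.35
tool_pos: [0.5064, 0.1218, 0.1109]
tcp_rot: [3.141, 0.0, 2.828]
wrist_force: [1.0, -0.0, 0.1]
gripper_width: 0.0516
grip_force: 0.0
time: 2.35
tool_pos: [0.5057, 0.1237, 0.1111]
tcp_rot: [-3.141, 0.0, 1.672]
wrist_force: [0.7, -0.3, 0.3]
gripper_width: 0.0512
grip_force: 0.0
t 2.35 rail xy [-0.13623612  0.12513039] z 0.1110923094885738 yaw-rail 1.5707337773061942 rp [-3.14121314e+00  5.78754199e-05] F rail [ 0.61964955 -0.3343668 ] 0.32572010022384595 w 0.05122921435143518
```

```bash
python3 -m pendant '[[60,0,0,4,0,0,0],[60,0,0,3.2,0,0,0],[60,0,0,2,0,0,0],[60,0,0,1.2,0,0,0],[60,-0.8,0,0,0,0,0],[60,-0.8,0,0,0,0,0],[60,-0.5,0,0,0,0,0]]'; python3 p.py
python3 -m pendant '[[60,-0.6,0,0,0,0,0],[60,-0.6,0,0,0,0,0],[60,-0.6,0,0,0,0,0],[60,-0.6,0,0,0,0,0],[60,-0.6,0,0,0,0,0],[60,-0.6,0,0,0,0,0],[60,-0.6,0,0,0,0,0]]'; python3 p.py
python3 -c "
from h import *
grab('top','pics/top1.png')"
```

```text
time: 3.22
tool_pos: [0.5085, 0.1022, 0.0082]
tcp_rot: [3.14, 0.0, 1.67]
wrist_force: [1.1, 0.2, -0.1]
gripper_width: 0.0512
grip_force: 0.0
t 3.225 rail xy [-0.13561902  0.10344287] z 0.008243645364151495 yaw-rail 1.569589820967718 rp [3.14020917e+00 1.66954499e-05] F rail [1.10155223 0.12472948] -0.1417419937395843 w 0.05115566333955961
time: 4.1
tool_pos: [0.5121, 0.0611, 0.0077]
tcp_rot: [3.141, -0.001, 1.671]
wrist_force: [-2.2, 5.0, 3.4]
gripper_width: 0.0515
grip_force: 2.5
t 4.1 rail xy [-0.13613978  0.0621853 ] z 0.007653309170564504 yaw-rail 1.569807285421017 rp [ 3.14147608e+00 -8.65881359e-04] F rail [-1.73048503  5.19249259] 3.363825420423048 w 0.05146579691066957
```

View pics/top1.png

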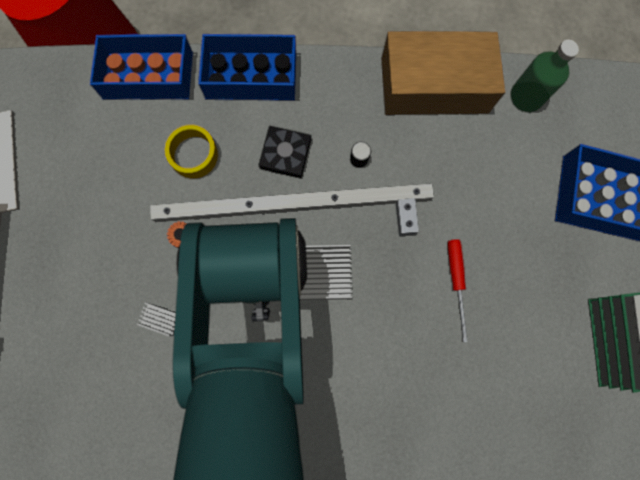

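The arm hides the sink's left end. The visible end at (352,245–298) has already turned most of the way towards the rail's direction, so I'll keep pushing.

```bash
python3 -m pendant '[[60,-0.8,0,0,0,0,0],[60,-0.8,0,0,0,0,0],[60,-0.8,0,0,0,0,0],[60,-0.8,0,0,0,0,0],[60,-0.8,0,0,0,0,0],[60,-0.8,0,0,0,0,0],[60,-0.8,0,0,0,0,0],[60,-0.8,0,0,0,0,0],[60,-0.8,0,0,0,0,0],[60,-0.6,0,0,0,0,0]]'; python3 p.py
python3 -m pendant '[[60,-0.4,0,0,0,0,0],[60,0,0,0,0,0,0]]'; python3 p.py
python3 -c "
from h import *
f=grab('top');g=cv2.cvtColor(f['image'],cv2.COLOR_RGB2BGR)[170:350,240:480]
cv2.imwrite('pics/c2.png',cv2.resize(g,(800,600),interpolation=cv2.INTER_CUBIC))"
```

```text
time: 5.4
tool_pos: [0.52, -0.0169, 0.0075]
tcp_rot: [3.141, -0.0, 1.671]
wrist_force: [-0.8, 5.6, 4.4]
gripper_width: 0.0512
grip_force: 2.8
t 5.4 rail xy [-0.13612351 -0.01622979] z 0.007497077985728195 yaw-rail 1.5697389058792173 rp [ 3.14127055e+00 -2.20104492e-04] F rail [-0.18975035  5.65167776] 4.394720897907481 w 0.051171458693918204
time: 5.65
tool_pos: [0.5202, -0.0211, 0.0072]
tcp_rot: [-3.141, 0.001, 1.67]
wrist_force: [-0.4, 0.4, -0.4]
gripper_width: 0.0512
grip_force: 0.0
t 5.65 rail xy [-0.13630994 -0.02036306] z 0.007246692725663653 yaw-rail 1.5694944274449085 rp [-3.14146468e+00  5.48082782e-04] F rail [-0.40340762  0.47862602] -0.3521174581655081 w 0.05123413326743437
```

View pics/c2.png

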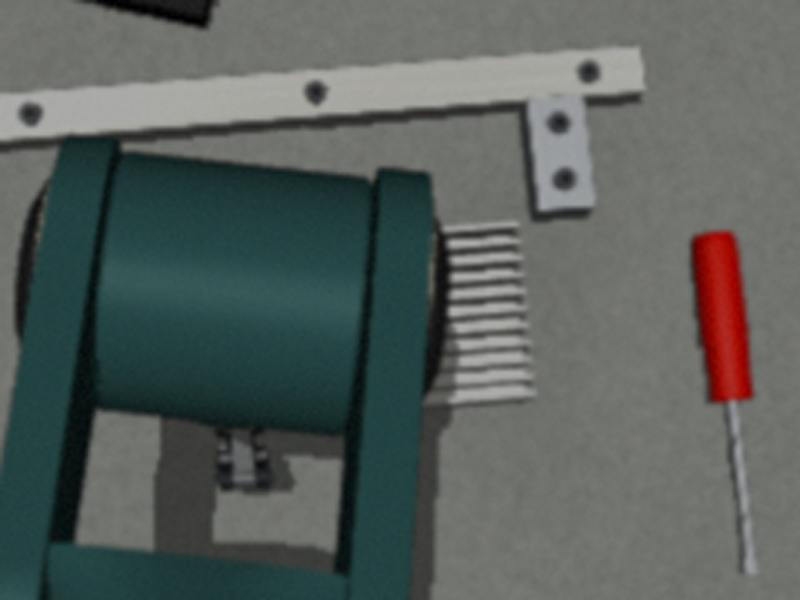

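The sink is now parallel to the rail, with its leading end at crop (518,221)–(535,397). The stop face is at crop (527,100)–(538,213). I'll convert these to rail coordinates.

```bash
cat >> h.py <<'E'
def rail(f,uv,z):
    a=.1008;R=np.array([[np.cos(a),np.sin(a)],[-np.sin(a),np.cos(a)]])
    return (px2w(f,uv,z)[:,:2]-[.6538,.0129])@R.T
E
python3 -c "
from h import *
f=np.load('top.npz');c=lambda *p:[(240+(x+.5)/800*240-.5,170+(y+.5)/600*180-.5) for x,y in p]
print('sink end',rail(f,c((518,221),(535,397)),.04))
print('stop face',rail(f,c((528,100),(538,213)),.035))
print('rail face top edge',rail(f,c((0,143),(300,122),(500,107)),.03))
print('screws',rail(f,c((30,114),(316,92),(589,72)),.031))"
```

```text
sink end [[-0.0774151  -0.17177648]
 [-0.16821551 -0.17103884]]
stop face [[-0.01309863 -0.18475105]
 [-0.07327624 -0.18345573]]
rail face top edge [[-0.01305637  0.09237803]
 [-0.01441389 -0.0648388 ]
 [-0.01459436 -0.17044242]]
screws [[ 0.00094502  0.0756836 ]
 [ 0.00076029 -0.07453912]
 [ 0.00044205 -0.21956308]]
```

```bash
python3 -m pendant '[[60,-0.4,0,0,0,0,0],[60,-0.4,0,0,0,0,0],[60,0,0,0,0,0,0],[60,2,0,0,0,0,0],[60,0,0,-4.5,0,0,0],[60,0,0,-4.8,0,0,0],[60,-3.4,-2.5,0,0,0,0],[60,-3.4,-2.5,0,0,0,0],[60,-3.3,-2.4,0,0,0,0]]' >/dev/null; python3 -m pendant '[[60,0,0,0,0,0,-10],[60,0,0,0,0,0,-10],[60,0,0,0,0,0,-10],[60,0,0,0,0,0,-10],[60,0,0,0,0,0,-10],[60,0,0,0,0,0,-10],[60,0,0,0,0,0,-10],[60,0,0,0,0,0,-10],[60,0,0,0,0,0,-10],[60,0,0,0,0,0,0]]'; python3 p.py
python3 -c "
from h import *
f=grab('top');g=cv2.cvtColor(f['image'],cv2.COLOR_RGB2BGR)[170:350,240:480]
cv2.imwrite('pics/c3.png',cv2.resize(g,(800,600),interpolation=cv2.INTER_CUBIC))"
```

```text
time: 8.07
tool_pos: [0.4555, -0.1167, 0.1003]
tcp_rot: [-3.141, -0.0, -3.043]
wrist_force: [0.9, -0.2, -0.6]
gripper_width: 0.0512
grip_force: 0.0
t 8.075 rail xy [-0.210373 -0.108937] z 0.10033997718342885 yaw-rail -3.1436130168832803 rp [-3.14121751e+00 -1.36637628e-06] F rail [ 0.8799852  -0.25873907] -0.5867493478699382 w 0.05116748381438194
```

View pics/c3.png

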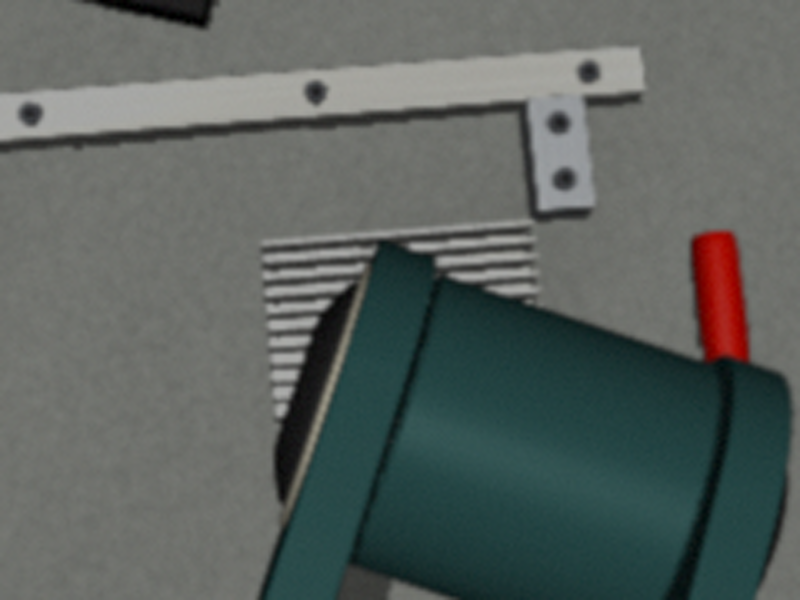

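The sink's far edge runs from (262,241) to (534,220), parallel to the rail. Next I'll check its end gap to the stop.

```bash
python3 -c "
from h import *
f=np.load('top.npz');c=lambda *p:[(240+(x+.5)/800*240-.5,170+(y+.5)/600*180-.5) for x,y in p]
print('sink',rail(f,c((262,241),(534,220),(537,295)),.04))"
```

```text
sink [[-0.07722413 -0.03958015]
 [-0.07756023 -0.18010526]
 [-0.1163997  -0.17750776]]
```

```bash
python3 -m pendant '[[60,0,0,4,0,0,0],[60,0,0,3.3,0,0,0],[60,0,0,2,0,0,0],[60,-1,0,0,0,0,0],[60,-1,0,0,0,0,0],[60,-0.7,0,0,0,0,0],[60,-0.7,0,0,0,0,0],[60,-0.7,0,0,0,0,0],[60,-0.7,0,0,0,0,0],[60,-0.7,0,0,0,0,0]]' >/dev/null; python3 p.py;  python3 -m pendant '[[60,-0.7,0,0,0,0,0],[60,-0.7,0,0,0,0,0],[60,-0.7,0,0,0,0,0],[60,-0.6,0,0,0,0,0],[60,-0.5,0,0,0,0,0],[60,-0.4,0,0,0,0,0]]' >/dev/null; python3 p.py; python3 -m pendant '[[60,-0.3,0,0,0,0,0],[60,-0.2,0,0,0,0,0]]' >/dev/null; python3 p.py
```

```text
t 9.375 rail xy [-0.15516742 -0.10886918] z 0.007595489568795782 yaw-rail -3.1427268612081205 rp [-3.14148223e+00 -8.00003496e-04] F rail [-7.10269363 -0.22063251] 5.0587546089123885 w 0.051397989992518704
t 10.125 rail xy [-0.11922352 -0.10890722] z 0.007562557162598394 yaw-rail -3.1427378102290593 rp [-3.14147479e+00 -8.11383903e-04] F rail [-6.57775796 -0.41108997] 3.76767204317163 w 0.05106671456176742
t 10.375 rail xy [-0.11433987 -0.10890309] z 0.007522631079834356 yaw-rail -3.142735062211817 rp [-3.14152756e+00 -9.32547144e-04] F rail [-5.29204815  0.14889864] 4.1779418278020195 w 0.051021437197254556
```

```bash
python3 -m pendant '[[60,-0.15,0,0,0,0,0],[60,0,0,0,0,0,0]]' >/dev/null; python3 p.py; python3 -m pendant '[[60,-0.1,0,0,0,0,0],[60,0,0,0,0,0,0]]' >/dev/null; python3 p.py
python3 -m pendant '[[60,-0.1,0,0,0,0,0],[60,0,0,0,0,0,0]]' >/dev/null; python3 p.py
```

```text
t 10.625 rail xy [-0.11271112 -0.1089186 ] z 0.007488988022776841 yaw-rail -3.1427822576811466 rp [-3.14150669e+00 -3.02328635e-04] F rail [-3.26681086 -0.00541661] 1.1715676140996854 w 0.051349103916665
t 10.875 rail xy [-0.11207074 -0.10891221] z 0.007419683246046641 yaw-rail -3.1426578976289754 rp [-3.14156870e+00 -9.51604941e-04] F rail [-7.5130607  -0.14417667] 4.388731123993628 w 0.0514777340764037
t 11.125 rail xy [-0.11206164 -0.10892464] z 0.00737743432701583 yaw-rail -3.1426066036009566 rp [ 3.14146748 -0.00344436] F rail [-19.24845229  -0.05967509] 11.924932470119787 w 0.051331298499830154
```

Rail contact is confirmed: 19 N with no further motion. I'll back off, rotate, and push the end onto the stop.

```bash
python3 -m pendant '[[60,1,0,0,0,0,0],[60,2,0,0,0,0,0],[60,0,0,-4,0,0,0],[40,0,0,-4,0,0,0],[40,-2.8,3.6,0,0,0,0],[40,-2.8,3.5,0,0,0,0],[40,-2.8,3.5,0,0,0,0],[40,0,0,0,0,0,10],[40,0,0,0,0,0,10],[40,0,0,0,0,0,10]]' >/dev/null; python3 -m pendant '[[40,0,0,0,0,0,10],[40,0,0,0,0,0,10],[40,0,0,0,0,0,10],[40,0,0,0,0,0,10],[40,0,0,0,0,0,10],[40,0,0,0,0,0,10],[40,0,0,0,0,0,0]]' ; python3 p.py
python3 -c "
from h import *
f=grab('top');g=cv2.cvtColor(f['image'],cv2.COLOR_RGB2BGR)[170:350,240:480]
cv2.imwrite('pics/c4.png',cv2.resize(g,(800,600),interpolation=cv2.INTER_CUBIC))"
```

```text
time: 13.25
tool_pos: [0.5977, 0.0043, 0.0873]
tcp_rot: [3.141, -0.0, 1.672]
wrist_force: [-0.2, 0.3, -0.1]
gripper_width: 0.0341
grip_force: 0.0
t 13.25 rail xy [-0.05671717 -0.00288794] z 0.08733701197714916 yaw-rail 1.5707289823163697 rp [ 3.14114367e+00 -7.54478264e-05] F rail [-0.15679046  0.2754798 ] -0.08943424669045175 w 0.034089171928492944
```

View pics/c4.png

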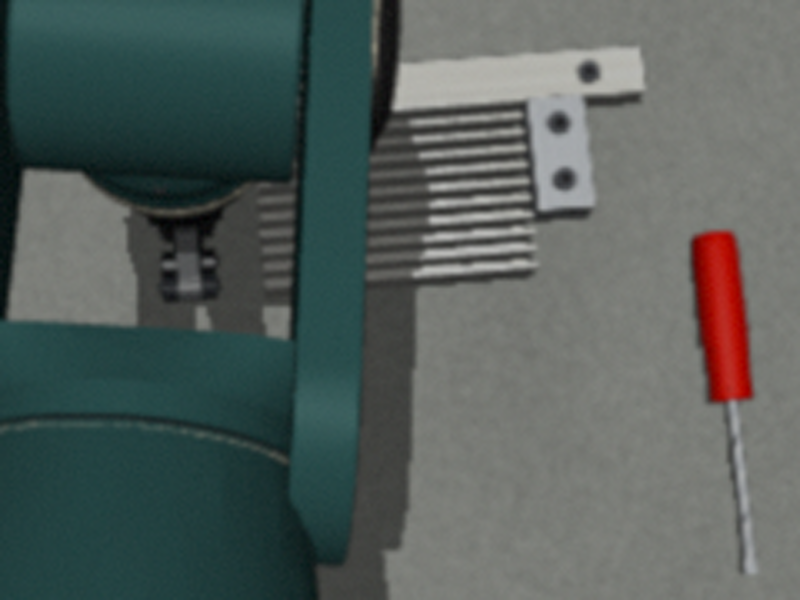

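The sink is flush with the rail, with a small gap left at the stop (527–537, 120–210). Now the end push.

```bash
python3 -m pendant '[[40,0,0,4,0,0,0],[40,0,0,3,0,0,0],[40,0,0,1,0,0,0],[40,-0.8,0,0,0,0,0],[40,-0.8,0,0,0,0,0],[40,-0.6,0,0,0,0,0],[40,-0.4,0,0,0,0,0],[40,-0.2,0,0,0,0,0]]' >/dev/null; python3 p.py; python3 -m pendant '[[40,-0.15,0,0,0,0,0],[40,-0.15,0,0,0,0,0]]' >/dev/null; python3 p.py; python3 -m pendant '[[40,-0.1,0,0,0,0,0],[40,0,0,0,0,0,0]]' >/dev/null; python3 p.py
```

```text
t 14.3 rail xy [-0.05638054 -0.03080333] z 0.007955047307510524 yaw-rail 1.5697108094762355 rp [ 3.14061444e+00 -7.87548379e-04] F rail [0.10149083 5.71778843] 3.8155133855584555 w 0.034278840260717154
t 14.55 rail xy [-0.05640674 -0.03306243] z 0.007903121447177482 yaw-rail 1.570018072395329 rp [ 3.14079624e+00 -1.75149303e-03] F rail [-0.2576861  17.55213157] 5.5477463227083295 w 0.03390961977680715
t 14.8 rail xy [-0.05641556 -0.03303828] z 0.007935021197642781 yaw-rail 1.5703295517722602 rp [ 3.14091901 -0.00327201] F rail [-1.12611261 18.3446212 ] 7.137159721433701 w 0.034147618149010496
```

Contact with the stop: 18 N and no motion. I'll back off, lift clear and move away for a check.

```bash
python3 -m pendant '[[40,0.5,0,0,0,0,0],[40,2.5,0,0,0,0,0],[40,0,0,-5,0,0,0],[40,0,0,-5,0,0,0],[40,0,0,-5,0,0,0],[40,3,-5,0,0,0,0],[40,3,-5,0,0,0,0],[40,3,-4,0,0,0,0],[40,3,0,0,0,0,0],[40,3,0,0,0,0,0]]'; python3 -m pendant '[[40,5,0,0,0,0,0],[40,5,0,0,0,0,0],[40,0,0,0,0,0,0]]'
python3 -c "
from h import *
f=grab('top');g=cv2.cvtColor(f['image'],cv2.COLOR_RGB2BGR)[170:350,240:480]
cv2.imwrite('pics/c5.png',cv2.resize(g,(800,600),interpolation=cv2.INTER_CUBIC))"; python3 p.py
```

```text
time: 16.05
tool_pos: [0.4432, 0.1383, 0.1578]
tcp_rot: [3.14, 0.0, 1.67]
wrist_force: [0.6, -0.1, 0.4]
gripper_width: 0.0338
grip_force: 0.0
time: 16.42
tool_pos: [0.433, 0.2394, 0.1572]
tcp_rot: [-3.141, 0.0, 1.674]
wrist_force: [0.3, -1.1, -0.3]
gripper_width: 0.0343
grip_force: 0.0
t 16.475 rail xy [-0.19676515  0.24615144] z 0.157156588600657 yaw-rail 1.5723500244730106 rp [-3.14131046e+00  4.91150028e-04] F rail [ 0.5784284  -0.03599964] -0.3539534857159292 w 0.03399846117859502
```

View pics/c5.png

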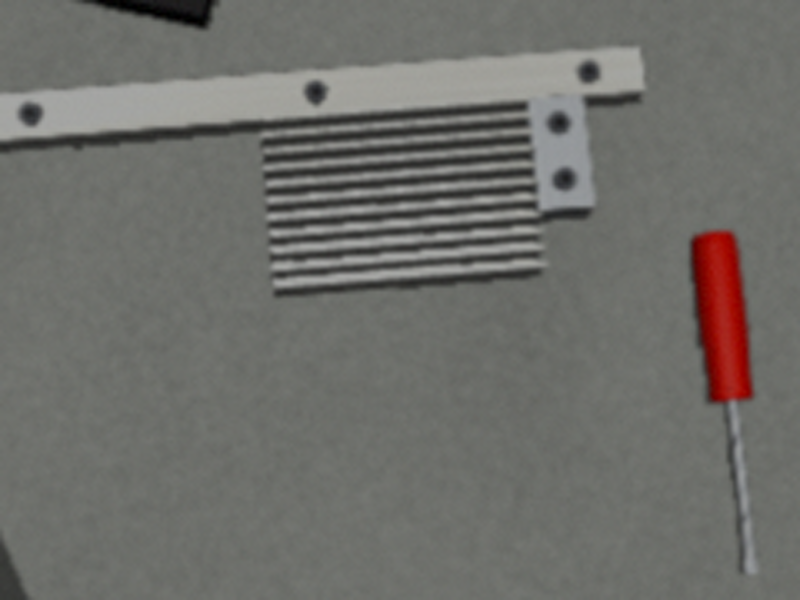

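The sink sits in the corner against both the rail and the stop. Its near edge runs from (275,291) to (545,268); one last check of the angle.

```bash
python3 -c "
from h import *
f=np.load('top.npz');c=lambda p:[(240+(x+.5)/800*240-.5,170+(y+.5)/600*180-.5) for x,y in p]
a=.1008;R=np.array([[np.cos(a),-np.sin(a)],[np.sin(a),np.cos(a)]])
print(rail(f,c([(275,291),(545,268),(262,133)]),.04))
P=np.array([(-.1025,-.045),(-.1025,-.185),(-.0125,-.045),(-.0125,-.185)])@R.T+[.6538,.0129]
print((w2px(f,np.c_[P,np.full(4,.04)])-[240,170]+.5)/.3-.5)
# fin edge slope by fit: brightness edge of near face
g=cv2.cvtColor(f['image'],cv2.COLOR_RGB2GRAY).astype(float);us=np.arange(328,400)
def edge(lo,hi,sg):
  out=[]
  for u in us:
    v0=int(lo+(hi-lo)*(u-322)/81.); col=g[v0-4:v0+5,u]; d=sg*np.diff(col); d=np.clip(d,0,None); out.append((u,v0-4+.5+(d*np.arange(8)).sum()/d.sum()))
  return out
for n,l,h,s,z in [('sink near',257.5,250.5,-1,.04),('rail far',197.5,191.5,1,.03)]:
  q=rail(f,edge(l,h,s),z); print(n,np.polyfit(q[:,1],q[:,0],1))
"
```

```text
[[-0.10345599 -0.04406291]
 [-0.1028576  -0.18311038]
 [-0.02088976 -0.04422427]]
[[276.67687277 288.99843541]
 [548.55831232 267.01498062]
 [262.16108368 117.10257571]
 [529.80219518  96.62580204]]
sink near [ 0.0027887  -0.10172958]
rail far [0.00620605 0.00370002]
```

```bash
python3 -c "
from station import *
print(hand_in())"
```

```text
the job is handed in; nothing more can be done
None
```

The heat sink is pushed flush against the rail and butted against the stop, parallel to the rail to within about 0.005 rad by the last top-camera check; the arm was clear of everything, and I handed the job in at about 16.5 s (no verdict was returned).

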